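# Heft the look-alike dice boxes and put the two full ones in the dice tray

## Robot

A 7-joint arm with a two-finger parallel gripper is mounted at the origin on the work surface. World frame = base frame: x ahead of the robot, y to its left, z up, the work surface at z = 0. Lengths are in m, angles in rad, forces in N, time in s.
With the tool pointing down it reaches from about 0.4 to 0.85 m from the base axis. Payload 10.4 kg.
Tool frame: the origin (TCP) lies between the finger pads; the fingertips stand 19 mm ahead of it and the grasp point (between the pads) is the TCP (manip.tips_ahead is the distance from the TCP to the fingertips, in m); z points along the fingers, y is the line along which they close (so a half turn about z gives the same grasp; the last joint's range is limited). The gripper opens to 85 mm and grips with 20 to 120 N. Pads are 22 mm wide; open, the fingers measure 114 mm over their backs; the gripper's body (76 mm by 85 mm) begins 54 mm behind the grasp point. The pads swing forward as they close: fully open they stand 13 mm farther back than shut.
Start: joints at [1.255, 0.332, -0.065, 1.46, 0.022, 1.35, -0.088], TCP at [0.18, -0.598, 0.25] pointing down, gripper open.
Joint ranges: [-2.6, 2.6], [-0.5, 2.12], [-1.47, 1.34], [0.16, 2.42], [-1.27, 4.41], [0.06, 2.06], [-2.6, 2.6]. Speed limits (rad/s): [2.22, 2.22, 2.79, 2.79, 3.14, 3.14, 3.14].

## Interface

Orientations are given as a unit quaternion [x, y, z, w].
In Python, from workcell import manip, viewer gives the robot as it stands.
- The arm moves only by the tool arm_command, never from a script. Its argument "series" is text: rows parted by semicolons, each of 5 numbers parted by spaces: the closure, from 0 (fully open) to 1 (shut), then the shift along the tool's x, y, z normalised to -1 to 1, where 1 is 0.4 m, then the turn about the tool's z normalised to -1 to 1, where 1 is 180 degrees. In form: jaw tx ty tz spin; .... A call has exactly 10 rows; each row shifts and turns the commanded pose from where the row before left it, along the tool's axes as they then stand; what a row does not reach is not made up. A row lasts 1/8 s, in which the tool goes at most 62.5 mm and 10.7 degrees, less where a joint would pass 70% of its speed; a pose out of reach is approached as far as the arm can. A call with a number of a shift or a turn outside -1 to 1 is refused whole. A call with a gripper value outside its range is refused whole. The fingers move at their own pace and stop on an object; "newtons" is the grip in N (left out, the last holds). Time passes only in rows, so rows that do not move let the fingers close, or fill a call up. It gives the time, the measured TCP pose, the force, the opening and the grip force at its end, in the units of the state.
- manip.get_obs(): the state, without advancing time (a new reading comes with each control period).
- viewer.camera(name): name is "side" or "top"; returns a dict with "pixels" (420x560x3 uint8, red, green, blue), "intrinsics" (3x3 intrinsics, pixels), "D" ([k1, k2, p1, p2, k3] as OpenCV has them; the pictures are not rectified), "extrinsics" (4x4, takes a point from world to camera coordinates). Camera axes: x right, y up, looking along -z (the intrinsics and any distortion apply to the point x, -y, -z); pixel columns grow to the right and rows downward; lengths in m; the calibration is good to about 2 mm. A picture is of the moment at which its call begins. There is no depth.
- manip.hand_in(): hands the job in; it is judged then, once.
The state is a dict: "clock": time; "joint_pos": joint angles; "joint_velocities": joint speeds; "tau": joint torques, N m; "position": TCP position; "ee_rot": TCP orientation; "ft_force": force on the tool from outside, world axes, zero at the start; "torque": the same for the moment, N m; "grip_width": opening from 0.0 (shut) to 1.0 (fully open); "grasp_force": force on a finger pad.
Only numpy, scipy, OpenCV 4.12 (cv2) and the standard library are available. Lean on these libraries where they do the work, as an engineer would, in place of code of your own. Each camera call takes 0.05 s, during which the arm holds its last target. There are 200 camera calls.

## Task

Two of the four identical wooden dice boxes have their brass dice in them, and with the lids shut only the weight tells which. Heft the boxes to find the two full ones and set those two down gently, flat and side by side, in the felt-lined dice tray. Leave the two empty boxes upright on the console where they stood (put any you lifted back on its spot), and do not disturb the other things.

Things in the scene. Friction and masses are not known exactly. Their poses are not given: they have to be found in the camera images.
- box_a: one of four identical dark wooden dice boxes, 96 mm (its x) x 56 mm (its y) x 44 mm high, five pale pips on the lid; the lid stays shut. Loose. Origin: centre of its underside, z up. Empty it weighs 0.11 to 0.16 kg, full (dice in its middle) 0.35 to 0.45 kg; two of the four are full, and neither looks nor the name tell which. It bears a 40 N grip across its width
- box_b: one of four identical dark wooden dice boxes, 96 mm (its x) x 56 mm (its y) x 44 mm high, five pale pips on the lid; the lid stays shut. Loose. Origin: centre of its underside, z up. Empty it weighs 0.11 to 0.16 kg, full (dice in its middle) 0.35 to 0.45 kg; two of the four are full, and neither looks nor the name tell which. It bears a 40 N grip across its width
- box_c: one of four identical dark wooden dice boxes, 96 mm (its x) x 56 mm (its y) x 44 mm high, five pale pips on the lid; the lid stays shut. Loose. Origin: centre of its underside, z up. Empty it weighs 0.11 to 0.16 kg, full (dice in its middle) 0.35 to 0.45 kg; two of the four are full, and neither looks nor the name tell which. It bears a 40 N grip across its width
- box_d: one of four identical dark wooden dice boxes, 96 mm (its x) x 56 mm (its y) x 44 mm high, five pale pips on the lid; the lid stays shut. Loose. Origin: centre of its underside, z up. Empty it weighs 0.11 to 0.16 kg, full (dice in its middle) 0.35 to 0.45 kg; two of the four are full, and neither looks nor the name tell which. It bears a 40 N grip across its width
- tray: felt-lined wooden dice tray, fixed, outside 162 mm (its x) x 232 mm (its y), rim 28 mm high and 6 mm thick, inside 150 x 220 mm; felt floor 10 mm above the console. Origin: centre of its underside, on the console; z up. Two boxes fit side by side along its y, lengthwise along its x, 100 mm between centres
- console: the high-gloss black console; its flat top is the work surface, z = 0 (origin in that surface)
- coaster: bystander: round white ceramic coaster, 96 mm across, 8 mm thick; origin: centre of its underside
- paperweight: bystander: blue glass dome, 70 mm across, 40 mm high; origin: centre of its underside
- remote: bystander: silver remote, 185 mm long (its x) x 44 x 17 mm, lying flat; origin: centre of its underside
- clip: bystander: white plastic spring clip, 72 x 26 x 27 mm; origin: centre of its underside
- mug: bystander: white mug, 80 mm across with a handle to its +y, 90 mm high; origin: centre of its underside
- candle: bystander: candle in a glass, 72 mm across, 75 mm high; origin: centre of its underside
Not all that is in view belongs to the job. What is shaped like the box_a but green or orange is not meant.

How it is judged:
By the outcome, as a careful person would: the job done as asked, in the order asked, and still so for the second after the job is handed in, with the robot touching nothing.
It also fails if it takes over 72 s, if anything falls off the work surface, if the arm or the gripper's body presses on something with over 40 N, if the wrist force passes 120 N, or if a joint passes its speed limit or range.

## Working session

There is one attempt and no reset: what is moved stays moved. The work goes in short steps, Python scripts to look and compute and a tool call to move; the robot and the scene stay as the last step left them, time stands still between calls to the robot, and variables do not carry over. Pictures are saved under pics/ and viewed, at most 10 in all, crops included, and the job is handed in when it is done.

Besides the shell and the picture viewer there is one more tool, called after "Request:" in YAML: its name, and indented under it one key for each argument. arm_command: Moves the arm, as the interface text tells. Scaled input: -1 to 1 covers 0.4 m each way for a shift and 180 degrees each way for a turn. Its arguments: {"type":"object","properties":{"series":{"type":"string"},"newtons":{"type":"number"}},"required":["series"]}

```bash
mkdir -p pics; ls; python3 - <<'E'
from workcell import manip, viewer
import cv2
for n in("top","side"):
    c=viewer.camera(n); cv2.imwrite(f"pics/{n}0.png",c["pixels"][:,:,::-1]); print(n,c["intrinsics"],c["D"],c["extrinsics"])
print(manip.get_obs())
E
```

```text
pics
top [[379.08740985   0.         281.37061739]
 [  0.         379.08740985 210.40618812]
 [  0.           0.           1.        ]] [-0.0194879  0.         0.         0.         0.       ] [[ 0.01704596 -0.99975886  0.01384427  0.07829171]
 [ 0.98402131  0.01922879  0.17700934 -0.56035221]
 [-0.17723287  0.01060576  0.9841118  -0.81019439]
 [ 0.          0.          0.          1.        ]]
side [[474.12825831   0.         280.93230223]
 [  0.         474.12825831 201.91107658]
 [  0.           0.           1.        ]] [-0.11007892  0.          0.          0.          0.        ] [[ 8.65036806e-01 -5.01708149e-01 -5.07805384e-04 -4.47794285e-01]
 [ 3.84847903e-01  6.62898289e-01  6.42228892e-01 -2.86678657e-01]
 [-3.21874845e-01 -5.55747057e-01  7.66512748e-01 -9.35143876e-01]
 [ 0.00000000e+00  0.00000000e+00  0.00000000e+00  1.00000000e+00]]
{'clock': 0.1, 'joint_pos': array([ 1.25537275,  0.33279868, -0.06471235,  1.46084912,  0.0216246 ,
        1.34987975, -0.08847353]), 'joint_velocities': array([-0.00017821, -0.00170652, -0.00049381, -0.00207641, -0.00154231,
        0.00050877,  0.00055053]), 'tau': array([ 2.32303857e-03, -6.26747990e+01,  4.97617421e-02, -3.92433250e+01,
        1.63546158e-02,  7.02540958e-03,  1.94749646e-05]), 'position': array([ 0.18032183, -0.59810716,  0.24960567]), 'ee_rot': array([ 9.89296171e-01,  1.45920191e-01, -1.27277121e-04, -6.06046515e-04]), 'ft_force': array([ 0.17039237, -0.61817876,  0.31838378]), 'torque': array([-0.00429421, -0.05062534, -0.01612547]), 'grasp_force': 0.0, 'grip_width': 1.0006231710559401}
```

View pics/top0.png

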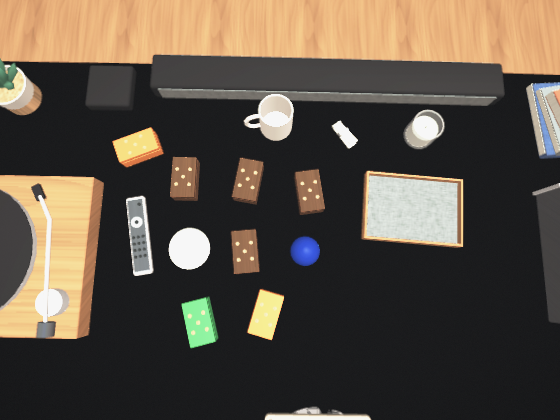

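View pics/side0.png

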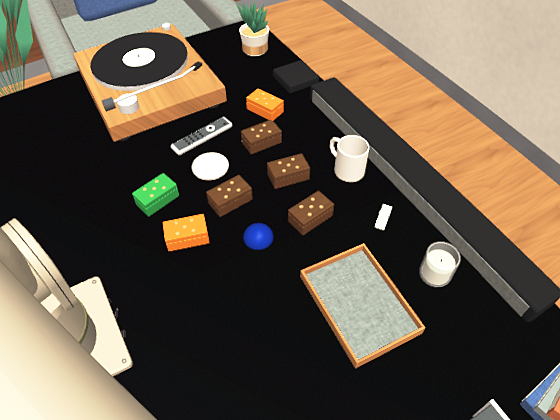

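The four brown boxes lie at top-view pixels (184,178), (248,181), (309,191) and (245,251). The look-alikes are green at (200,322) and orange at (138,147) and (266,314), and their colour rules them out. The tray is at (413,209), and the other things are the mug (275,118), clip (344,134), candle (424,130), dome (305,251) and coaster (189,248). I'll measure the boxes by their pips and save a crop to confirm.

```bash
cat > h.py <<'E'
import numpy as np, cv2
from workcell import manip, viewer
def rays(c,px,z):
    p=cv2.undistortPoints(np.float64(px).reshape(-1,1,2),c["intrinsics"],np.array(c["D"]))[:,0]
    E=np.array(c["extrinsics"]);R=E[:3,:3];C=-R.T@E[:3,3]
    d=np.c_[p[:,0],-p[:,1],-np.ones(len(p))]@R
    return (C+d*((z-C[2])/d[:,2])[:,None])[:,:2]
def boxes(c,z=0.044,verbose=False):
    """brown boxes by pips -> list of (px, x,y,yaw deg of long axis)"""
    im=c["pixels"]; hsv=cv2.cvtColor(im,cv2.COLOR_RGB2HSV)
    h,s,v=[hsv[...,i].astype(int) for i in range(3)]
    brown=((h<18)&(s>70)&(v>30)&(v<150)).astype(np.uint8)
    n,l,st,ce=cv2.connectedComponentsWithStats(cv2.morphologyEx(brown,cv2.MORPH_OPEN,np.ones((3,3))))
    out=[]
    for i in range(1,n):
        if not 500<st[i,4]<2500: continue
        hull=cv2.convexHull(np.argwhere(l==i)[:,::-1].astype(np.int32))
        m=cv2.fillConvexPoly(np.zeros(l.shape,np.uint8),hull,1)
        pip=(m&((v>150)&(h>8)&(h<40))).astype(np.uint8)
        k,pl,ps,pc=cv2.connectedComponentsWithStats(pip)
        w=np.maximum(v-110,0)
        P=[]
        for j in range(1,k):
            if ps[j,4]<4: continue
            q=np.argwhere(cv2.dilate((pl==j).astype(np.uint8),np.ones((3,3)))>0); ww=w[q[:,0],q[:,1]]
            P.append((q[:,::-1]*ww[:,None]).sum(0)/ww.sum())
        if verbose: print(ce[i],st[i,4],len(P))
        if len(P)!=5: continue
        X=rays(c,P,z); m=X.mean(0); _,sv,vt=np.linalg.svd(X-m); a=vt[0]*np.sign(vt[0][0])
        out.append((ce[i].round(),m,np.degrees(np.arctan2(a[1],a[0])),sv))
    return out
E
python3 - <<'E'
from h import *
for n in("top","side"):
    c=viewer.camera(n); print(n,"cam",(-np.array(c["extrinsics"])[:3,:3].T@np.array(c["extrinsics"])[:3,3]).round(3))
    for b in boxes(c,verbose=True): print(b[0],b[1].round(4),round(b[2],1),b[3].round(4))
    im=c["pixels"];hsv=cv2.cvtColor(im,cv2.COLOR_RGB2HSV)
    g=((hsv[...,1]<60)&(hsv[...,2]>90)).astype(np.uint8)
    # tray: closed union of felt + wood around it
    x0,y0,x1,y1=(345,155,480,262) if n=="top" else (285,235,440,375)
    m=np.zeros(g.shape,np.uint8); m[y0:y1,x0:x1]=(hsv[y0:y1,x0:x1,2]>60)
    k,l,st,ce=cv2.connectedComponentsWithStats(m); i=1+st[1:,4].argmax()
    ct=max(cv2.findContours((l==i).astype(np.uint8),0,2)[0],key=cv2.contourArea)
    ap=cv2.approxPolyDP(cv2.convexHull(ct),6,True)[:,0]
    print("tray",ap.tolist()); 
    for z in(0,.028): print(z,rays(c,ap,z).round(3).tolist())
    if n=="top":
        for nm,p in dict(mug=(276,118),handle=(250,121),dome=(305,251),coaster=(189,248),remote=(140,236),clip=(344,134)).items(): print(nm,rays(c,[p],.04).round(3))
        cv2.imwrite("pics/crop.png",cv2.resize(im[140:280,150:340],None,fx=4,fy=4))
E
```

```text
top cam [0.406 0.098 0.895]
tray [[365, 172], [462, 179], [462, 246], [362, 239]]
0 [[0.668, -0.116], [0.655, -0.356], [0.49, -0.345], [0.502, -0.105]]
0.028 [[0.659, -0.109], [0.647, -0.342], [0.487, -0.331], [0.499, -0.099]]
mug [[0.786 0.105]]
handle [[0.777 0.167]]
dome [[0.469 0.034]]
coaster [[0.471 0.295]]
remote [[0.496 0.407]]
clip [[ 0.749 -0.058]]
side cam [ 0.197 -0.554  0.901]
[260.96384181 136.98531073] 885 5
[287.9        171.16893204] 1030 5
[229.16069869 195.74148472] 1145 5
[310.21092437 212.81176471] 1190 5
[261. 137.] [0.6364 0.3141] -1.9 [0.0359 0.0298]
[288. 171.] [0.634  0.1646] -7.3 [0.0359 0.0297]
[229. 196.] [0.4669 0.1652] 8.0 [0.036  0.0297]
[310. 213.] [0.6103 0.0203] 10.6 [0.0362 0.0298]
tray [[364, 243], [425, 327], [355, 368], [300, 270]]
0 [[0.679, -0.106], [0.663, -0.341], [0.488, -0.337], [0.513, -0.093]]
0.028 [[0.664, -0.12], [0.648, -0.348], [0.479, -0.344], [0.503, -0.107]]
```

View pics/crop.png

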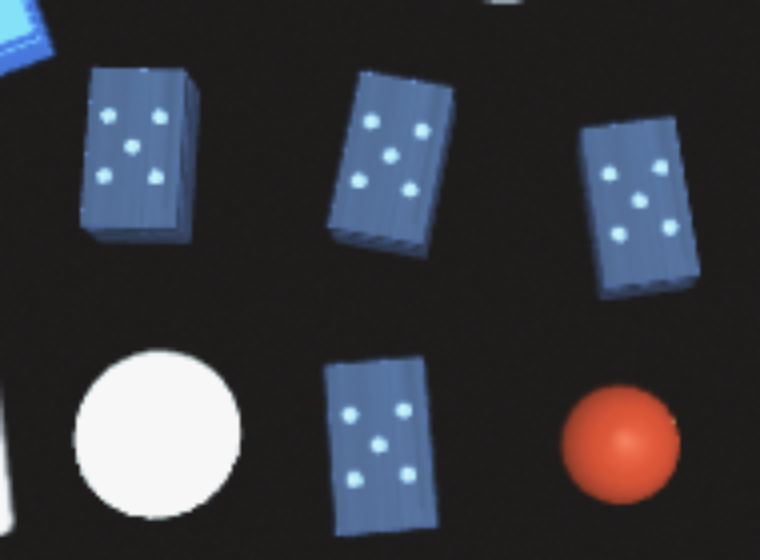

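The crop has its red and blue channels swapped. It shows the four five-pip wooden boxes, with coaster and dome beside the lower one, so the targets are confirmed. Next I'll fix the top-view mask and tighten the yaw with a Procrustes fit.

```bash
python3 - <<'E'
s=open('h.py').read()
s=s.replace("a=vt[0]*np.sign(vt[0][0])","a=vt[0]*np.sign(vt[0][0]); b=np.array([-a[1],a[0]]); Y=X-m; u=np.sign(np.round(Y@a/.008)); w2=np.sign(np.round(Y@b/.008)); T=np.c_[u*np.abs(Y@a).max(),w2*np.abs(Y@b).max()]; t=np.arctan2((T[:,0]*Y[:,1]-T[:,1]*Y[:,0]).sum(),(T*Y).sum()); a=np.array([np.cos(t),np.sin(t)])")
s=s.replace("((h<18)&","(((h<18)|(h>172))&").replace("(s>70)","(s>60)")
open('h.py','w').write(s)
from h import *
c=viewer.camera("top"); hsv=cv2.cvtColor(c["pixels"],cv2.COLOR_RGB2HSV)
print(hsv[185,240],hsv[175,178],hsv[200,305], hsv[215,370:372])
for n in("top","side"):
    c=viewer.camera(n)
    for b in boxes(c,verbose=n=="top"): print(b[0],b[1].round(4),round(b[2],1),b[3].round(4))
c=viewer.camera("top");cv2.imwrite("pics/tray.png",cv2.resize(c["pixels"][150:270,330:500,::-1],None,fx=4,fy=4,interpolation=cv2.INTER_NEAREST))
E
```

```text
[ 25  60 246] [ 12 117 152] [ 15 102 217] [[ 51   8 220]
 [ 56   8 220]]
[261. 137.] [0.6364 0.3141] -0.1 [0.0359 0.0298]
[288. 171.] [0.634  0.1646] -9.2 [0.0359 0.0298]
[229. 196.] [0.4669 0.1652] 6.5 [0.036  0.0297]
[310. 213.] [0.6103 0.0203] 9.0 [0.0362 0.0297]
```

View pics/tray.png

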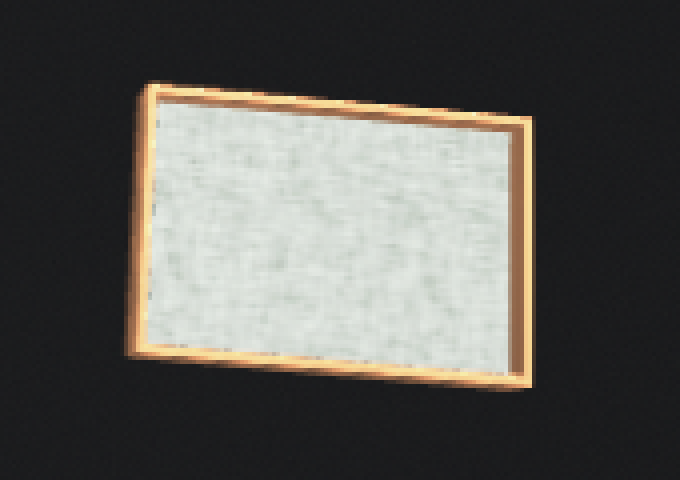

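The enlarged tray crop shows the rim-top outer corners at about (367,171), (463,179.5), (463,245) and (364.5,236.5) in the top view. The left outer face and the right inner face are both visible.

```bash
python3 - <<'E'
s=open('h.py').read()
s=s.replace("z=0.044,verbose=False","z=0.044,verbose=False,vb=150,sp=256,vp=150").replace("(v<150)","(v<vb)").replace("((v>150)&","((v>vp)&(s<sp)&").replace("np.maximum(v-110,0)","np.maximum(v-vp+40,0)")
open('h.py','w').write(s)
from h import *
c=viewer.camera("top")
for b in boxes(c,verbose=True,vb=200,vp=200,sp=100): print(b[0],b[1].round(4),round(b[2],1),b[3].round(4))
P=rays(c,[(367,171.2),(463,179.5),(463,245.3),(364.5,236.6)],.028)
print(P.round(4),P.mean(0),[np.linalg.norm(P[i]-P[(i+1)%4]).round(4) for i in range(4)],np.degrees(np.arctan2(*(P[0]-P[1]+P[3]-P[2]))))
E
```

```text
[184.60537728 178.65481353] 1153 5
[247.48294931 180.60460829] 1085 5
[308.81447124 191.49443414] 1078 5
[ 90.60726644 258.79642445] 1734 0
[244.57856494 250.96276113] 1101 5
[185. 179.] [0.636  0.3186] -0.1 [0.036  0.0298]
[247. 181.] [0.6335 0.1689] -9.5 [0.0358 0.0299]
[309. 191.] [0.6097 0.0245] 9.0 [0.036  0.0298]
[245. 251.] [0.4666 0.1699] 6.1 [0.0361 0.0299]
[[ 0.6615 -0.1139]
 [ 0.6461 -0.344 ]
 [ 0.4889 -0.3332]
 [ 0.5051 -0.1044]] [ 0.57538649 -0.22387739] [np.float64(0.2307), np.float64(0.1576), np.float64(0.2294), np.float64(0.1567)] 3.9284949361263846
```

```bash
cat > plan.py <<'E'
import sys, numpy as np
from workcell import manip
S=dict(A=(.636,.3163,0),B=(.634,.1667,-9.3),C=(.610,.0224,9.0),D=(.467,.1675,6.3),T1=(.579,-.1766,-3.7),T2=(.573,-.2764,-3.7))
def leg(p,psi,t,z):
    "spin first, then shift: returns normalised spin, tx ty tz"
    x,y,yaw=t; sp=(psi-yaw+90)%180-90; d=np.array([x-p[0],y-p[1]]); a=np.radians(psi-sp)
    tx=d@[np.cos(a),np.sin(a)]; ty=d@[np.sin(a),-np.cos(a)]; v=np.array([tx,ty,-(z-p[2])])/.4
    print(f"spin {sp/180:.4f} shift {v.round(4)} rows {np.linalg.norm(v[:2])/.145:.1f}")
def now():
    o=manip.get_obs(); q=o["ee_rot"]; psi=np.degrees(2*np.arctan2(q[1],q[0]))
    print(o["clock"],"pos",o["position"].round(4),"psi",round(psi,2),"F",o["ft_force"].round(2),"M",o["torque"].round(2),"w",round(o["grip_width"],3),"g",round(o["grasp_force"],1))
    return o["position"],psi
if __name__=="__main__":
    p,psi=now()
    for k,t in S.items():
        for z in (.16,): print(k,end=" "); leg(p,psi,t,z)
E
python3 plan.py
```

```text
0.45 pos [ 0.1804 -0.5984  0.2503] psi 16.78 F [-0.35  0.31  0.4 ] M [-0.04  0.05 -0.03] w 1.003 g 0.0
A spin 0.0932 shift [ 1.139  -2.2867  0.2257] rows 17.6
B spin 0.1449 shift [ 0.81   -2.0708  0.2257] rows 15.3
C spin 0.0432 shift [ 1.3035 -1.3649  0.2257] rows 13.0
D spin 0.0582 shift [ 0.9223 -1.8245  0.2257] rows 14.1
T1 spin 0.1138 shift [ 0.9264 -1.1166  0.2257] rows 10.0
T2 spin 0.1138 shift [ 0.9275 -0.8666  0.2257] rows 8.8
```

Request:
arm_command:
  series: "0 0 0 0 0.0432; 0 0.1 -0.105 0 0; 0 0.1 -0.105 0 0; 0 0.1 -0.105 0 0; 0 0.1 -0.105 0 0; 0 0.1 -0.105 0 0; 0 0.1 -0.105 0 0; 0 0.1 -0.105 0 0; 0 0.1 -0.105 0 0; 0 0.1 -0.105 0 0"
  newtons: 30

```text
clock: 1.7
position: [0.4777, -0.1672, 0.2507]
ee_rot: [0.997, 0.078, 0.0, 0.0]
ft_force: [1.3, -0.3, -0.4]
grip_width: 1.0
grasp_force: 0.0
```

Request:
arm_command:
  series: "0 0.1 -0.105 0.06 0; 0 0.1 -0.105 0.06 0; 0 0.1 -0.105 0.06 0; 0 0.1035 -0.105 0.0457 0; 0 0 0 0 0; 0 0 0 0 0; 0 0 0 0 0; 0 0 0 0 0; 0 0 0 0 0; 0 0 0 0 0"

```text
clock: 2.95
position: [0.6095, 0.0215, 0.1605]
ee_rot: [0.997, 0.078, 0.0, 0.0]
ft_force: [-0.6, 0.0, 0.7]
grip_width: 1.0
grasp_force: 0.0
```

```bash
python3 plan.py
```

```text
2.95 pos [0.6095 0.0215 0.1605] psi 8.98 F [-0.62  0.03  0.66] M [0.06 0.01 0.01] w 1.0 g 0.0
A spin 0.0499 shift [ 0.0662 -0.737   0.0014] rows 5.1
B spin 0.1016 shift [ 0.0017 -0.3681  0.0014] rows 2.5
C spin -0.0001 shift [ 0.0015 -0.002   0.0014] rows 0.0
D spin 0.0149 shift [-0.3141 -0.4019  0.0014] rows 3.5
T1 spin 0.0704 shift [-0.0442  0.4992  0.0014] rows 3.5
T2 spin 0.0704 shift [-0.0431  0.7491  0.0014] rows 5.2
```

Request:
arm_command:
  series: "0 0 0 0.1 0; 0 0 0 0.1 0; 0 0 0 0.09 0; 0 0 0 0.04 0; 1 0 0 0 0; 1 0 0 0 0; 1 0 0 0 0; 1 0 0 0 0; 1 0 0 0 0; 1 0 0 0 0"
  newtons: 30

```text
clock: 4.2
position: [0.6105, 0.0219, 0.0299]
ee_rot: [0.997, 0.078, 0.001, 0.0]
ft_force: [-1.7, 0.1, 6.8]
grip_width: 0.656
grasp_force: 34.4
```

```bash
python3 plan.py|head -1
```

```text
4.2 pos [0.6105 0.0219 0.0299] psi 8.99 F [-1.69  0.08  6.78] M [ 0.09  0.31 -0.03] w 0.656 g 34.4
```

Request:
arm_command:
  series: "1 0 0 -0.04 0; 1 0 0 -0.05 0; 1 0 0 -0.05 0; 1 0 0 -0.02 0; 1 0 0 0 0; 1 0 0 0 0; 1 0 0 0 0; 1 0 0 0 0; 1 0 0 0 0; 1 0 0 0 0"

```text
clock: 5.45
position: [0.6095, 0.0218, 0.0923]
ee_rot: [0.997, 0.078, -0.0, 0.0]
ft_force: [0.2, 0.6, -1.0]
grip_width: 0.653
grasp_force: 33.5
```

```bash
cat > heft.py <<'E'
from plan import *
from workcell import viewer
F=[]
for i in range(10):
    viewer.camera("top"); F.append(manip.get_obs()["ft_force"][2])
print("Fz",np.mean(F).round(2),np.std(F).round(2)); now()
E
python3 heft.py; python3 plan.py
```

```text
Fz -1.37 0.7
5.95 pos [0.6096 0.0219 0.0924] psi 9.0 F [-0.07 -0.46 -1.76] M [-0.03  0.01  0.01] w 0.653 g 33.5
5.95 pos [0.6096 0.0219 0.0924] psi 9.0 F [-0.07 -0.46 -1.76] M [-0.03  0.01  0.01] w 0.653 g 33.5
A spin 0.0500 shift [ 0.0661 -0.7361 -0.1691] rows 5.1
B spin 0.1017 shift [ 0.0018 -0.3672 -0.1691] rows 2.5
C spin 0.0000 shift [ 0.0013 -0.0012 -0.1691] rows 0.0
D spin 0.0150 shift [-0.3143 -0.401  -0.1691] rows 3.5
T1 spin 0.0706 shift [-0.0442  0.5    -0.1691] rows 3.5
T2 spin 0.0706 shift [-0.0431  0.75   -0.1691] rows 5.2
```

C reads about 0.14 kg, so it's empty. I'm setting it back and going on to B.

Request:
arm_command:
  series: "1 0 0 0.06 0; 1 0 0 0.05 0; 1 0 0 0.03 0; 1 0 0 0.012 0; 1 0 0 0.005 0; 1 0 0 0 0; 0 0 0 0 0; 0 0 0 0 0; 0 0 0 0 0; 0 0 0 0 0"

```text
clock: 7.2
position: [0.6096, 0.0218, 0.0296]
ee_rot: [0.997, 0.078, 0.0, 0.0]
ft_force: [0.1, -0.4, 1.0]
grip_width: 1.0
grasp_force: 0.0
```

Request:
arm_command:
  series: "0 0 0 -0.1 0; 0 0 0 -0.12 0.05; 0 0 0 -0.1 0.0517; 0 0 -0.122 0 0; 0 0 -0.122 0 0; 0 0.002 -0.122 0 0; 0 0 0 0.1 0; 0 0 0 0.1 0; 0 0 0 0 0; 0 0 0 0 0"

```text
clock: 8.45
position: [0.6348, 0.1664, 0.0792]
ee_rot: [0.997, -0.081, 0.001, -0.0]
ft_force: [0.4, 0.2, 0.4]
grip_width: 1.001
grasp_force: 0.0
```

```bash
python3 plan.py; python3 - <<'E'
from h import *
for b in boxes(viewer.camera("side")): print(b[0],b[1].round(4),round(b[2],1))
E
```

```text
8.45 pos [0.6348 0.1664 0.0792] psi -9.32 F [0.43 0.23 0.41] M [ 0.01 -0.03 -0.03] w 1.001 g 0.0
A spin -0.0518 shift [ 0.0031 -0.3747 -0.202 ] rows 2.6
B spin -0.0001 shift [-0.002  -0.0003 -0.202 ] rows 0.0
C spin -0.1018 shift [-0.1175  0.346  -0.202 ] rows 2.5
D spin -0.0868 shift [-0.4166 -0.0487 -0.202 ] rows 2.9
T1 spin -0.0312 shift [-0.0838  0.8648 -0.202 ] rows 6.0
T2 spin -0.0312 shift [-0.0827  1.1147 -0.202 ] rows 7.7
[259. 137.] [0.6364 0.3141] -0.0
[229. 196.] [0.467  0.1653] 6.5
[311. 213.] [0.61   0.0192] 9.1
```

Request:
arm_command:
  series: "0 0 0 0.074 0; 0 0 0 0.05 0; 1 0 0 0 0; 1 0 0 0 0; 1 0 0 0 0; 1 0 0 0 0; 1 0 0 0 0; 1 0 0 -0.03 0; 1 0 0 -0.05 0; 1 0 0 -0.04 0"

```text
clock: 9.75
position: [0.6344, 0.1662, 0.0778]
ee_rot: [0.997, -0.081, 0.001, -0.0]
ft_force: [-0.2, -0.2, -3.5]
grip_width: 0.653
grasp_force: 34.5
```

Request:
arm_command:
  series: "1 0 0 -0.04 0; 1 0 0 0 0; 1 0 0 0 0; 1 0 0 0 0; 1 0 0 0 0; 1 0 0 0 0; 1 0 0 0 0; 1 0 0 0 0; 1 0 0 0 0; 1 0 0 0 0"

```text
clock: 11.0
position: [0.634, 0.1661, 0.0919]
ee_rot: [0.997, -0.081, -0.0, 0.0]
ft_force: [-0.5, 0.5, -4.1]
grip_width: 0.65
grasp_force: 34.6
```

```bash
python3 heft.py; python3 plan.py
```

```text
Fz -3.91 0.44
11.5 pos [0.634  0.1662 0.0919] psi -9.3 F [-0.06  0.34 -3.62] M [-0.01 -0.03 -0.02] w 0.651 g 34.6
11.5 pos [0.634  0.1662 0.0919] psi -9.3 F [-0.06  0.34 -3.62] M [-0.01 -0.03 -0.02] w 0.651 g 34.6
A spin -0.0517 shift [ 0.005  -0.3754 -0.1702] rows 2.6
B spin -0.0000 shift [-0.0003 -0.0013 -0.1702] rows 0.0
C spin -0.1017 shift [-0.1155  0.3456 -0.1702] rows 2.5
D spin -0.0867 shift [-0.4147 -0.0492 -0.1702] rows 2.9
T1 spin -0.0311 shift [-0.082   0.864  -0.1702] rows 6.0
T2 spin -0.0311 shift [-0.0808  1.1139 -0.1702] rows 7.7
```

B reads 0.40 kg, so it's full. It goes to the far slot.

Request:
arm_command:
  series: "1 0 0 -0.085 -0.0311; 1 0 0 -0.085 0; 1 -0.0101 0.1392 0 0; 1 -0.0101 0.1392 0 0; 1 -0.0101 0.1392 0 0; 1 -0.0101 0.1392 0 0; 1 -0.0101 0.1392 0 0; 1 -0.0101 0.1392 0 0; 1 -0.0101 0.1392 0 0; 1 -0.0101 0.1392 0 0"

```text
clock: 12.75
position: [0.5726, -0.278, 0.1602]
ee_rot: [0.999, -0.032, 0.0, 0.0]
ft_force: [0.7, 0.2, -3.9]
grip_width: 0.649
grasp_force: 38.4
```

Request:
arm_command:
  series: "1 0 0 0 0; 1 0 0 0.08 0; 1 0 0 0.08 0; 1 0 0 0.03 0; 1 0 0 0 0; 1 0 0 0 0; 1 0 0 0 0; 1 0 0 0 0; 1 0 0 0 0; 1 0 0 0 0"

```text
clock: 14.0
position: [0.573, -0.2763, 0.084]
ee_rot: [0.999, -0.032, 0.0, 0.0]
ft_force: [0.4, -0.1, -4.4]
grip_width: 0.65
grasp_force: 39.6
```

```bash
python3 plan.py|sed -n '1p;6,7p';python3 - <<'E'
from h import *
c=viewer.camera("side");print(c["pixels"].shape)
t=viewer.camera("top")
a=cv2.resize(c["pixels"][220:390,270:450],(540,510)); b=cv2.resize(t["pixels"][150:270,340:480],None,fx=3,fy=3)
b=cv2.copyMakeBorder(b,0,510-b.shape[0],0,0,cv2.BORDER_CONSTANT)[:,:260*2]
cv2.imwrite("pics/pl.png",cv2.resize(np.hstack([a,b])[:,:,::-1],(800,425)))
E
```

```text
14.0 pos [ 0.573  -0.2763  0.084 ] psi -3.71 F [ 0.35 -0.07 -4.4 ] M [ 0.    0.04 -0.  ] w 0.65 g 39.6
T1 spin -0.0001 shift [-0.001  -0.2498 -0.1899] rows 1.7
T2 spin -0.0001 shift [ 1.000e-04  1.000e-04 -1.899e-01] rows 0.0
(420, 560, 3)
```

View pics/pl.png

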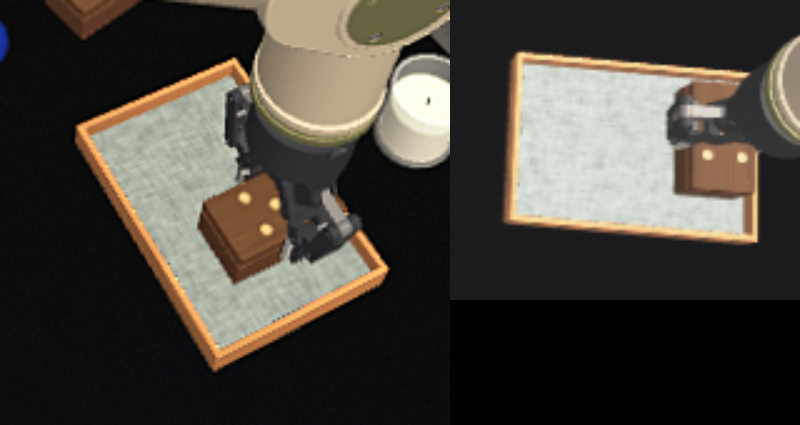

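The box hangs centred over the far half of the tray and clear of the rims and candle. The grip has crept to 39.6 N, so I'm easing it and lowering.

Request:
arm_command:
  series: "1 0 0 0 0; 1 0 0 0.04 0; 1 0 0 0.03 0; 1 0 0 0.02 0; 1 0 0 0.01 0; 1 0 0 0.005 0; 1 0 0 0.003 0; 1 0 0 0 0; 1 0 0 0 0; 1 0 0 0 0"
  newtons: 22

```text
clock: 15.35
position: [0.573, -0.2763, 0.0409]
ee_rot: [0.999, -0.032, 0.0, 0.0]
ft_force: [-0.3, 0.0, -3.9]
grip_width: 0.646
grasp_force: 39.8
```

Request:
arm_command:
  series: "1 0 0 0.002 0; 1 0 0 0.002 0; 1 0 0 0 0; 1 0 0 0 0; 1 0 0 0 0; 1 0 0 0 0; 1 0 0 0 0; 1 0 0 0 0; 1 0 0 0 0; 1 0 0 0 0"

```text
clock: 16.6
position: [0.573, -0.2763, 0.0392]
ee_rot: [0.999, -0.032, 0.0, 0.0]
ft_force: [-0.1, 0.3, -4.4]
grip_width: 0.649
grasp_force: 39.8
```

Request:
arm_command:
  series: "1 0 0 0.002 0; 1 0 0 0 0; 1 0 0 0.002 0; 1 0 0 0 0; 1 0 0 0 0; 1 0 0 0 0; 1 0 0 0 0; 1 0 0 0 0; 1 0 0 0 0; 1 0 0 0 0"

```text
clock: 17.85
position: [0.573, -0.2763, 0.0391]
ee_rot: [0.999, -0.032, 0.0, 0.0]
ft_force: [-8.4, 2.4, 12.1]
grip_width: 0.649
grasp_force: 41.8
```

Request:
arm_command:
  series: "1 0 0 -0.004 0; 0.18 0 0 0 0; 0.18 0 0 0 0; 0.18 0 0 0 0; 0.18 0 0 0 0; 0.18 0 0 -0.02 0; 0.18 0 0 -0.08 0; 0.18 0 0 -0.1 0; 0.18 0 0 -0.1 0; 0 0 0 0 0"

```text
clock: 19.1
position: [0.5749, -0.2768, 0.1636]
ee_rot: [0.999, -0.032, 0.003, 0.001]
ft_force: [-0.9, 0.7, -0.7]
grip_width: 0.991
grasp_force: 0.0
```

```bash
python3 plan.py; python3 - <<'E'
from h import *
for b in boxes(viewer.camera("side")): print(b[0],b[1].round(4),round(b[2],1))
E
```

```text
19.1 pos [ 0.5749 -0.2768  0.1636] psi -3.71 F [-0.9   0.72 -0.7 ] M [ 0.01 -0.    0.07] w 0.991 g 0.0
A spin -0.0206 shift [ 0.1528 -1.4828  0.009 ] rows 10.3
B spin 0.0311 shift [-0.0333 -1.1181  0.009 ] rows 7.7
C spin -0.0706 shift [ 0.2038 -0.7251  0.009 ] rows 5.2
D spin -0.0556 shift [-0.1461 -1.1337  0.009 ] rows 7.9
T1 spin -0.0000 shift [-0.0059 -0.2507  0.009 ] rows 1.7
T2 spin -0.0000 shift [-0.0047 -0.0008  0.009 ] rows 0.0
[229. 196.] [0.467  0.1653] 6.6
[311. 213.] [0.61   0.0192] 9.1
```

Request:
arm_command:
  series: "0 0 0 0.009 -0.0556; 0 -0.0176 -0.1417 0 0; 0 -0.0176 -0.1417 0 0; 0 -0.0176 -0.1417 0 0; 0 -0.0176 -0.1417 0 0; 0 -0.0176 -0.1417 0 0; 0 -0.0176 -0.1417 0 0; 0 -0.0176 -0.1417 0 0; 0 -0.0176 -0.1417 0 0; 0 0 0 0 0"
  newtons: 22

```text
clock: 20.4
position: [0.4651, 0.1727, 0.1551]
ee_rot: [0.998, 0.059, -0.0, -0.001]
ft_force: [0.9, -0.8, -0.2]
grip_width: 1.0
grasp_force: 0.0
```

```bash
python3 plan.py
```

```text
20.4 pos [0.4651 0.1727 0.1551] psi 6.74 F [ 0.89 -0.75 -0.17] M [-0.01 -0.02 -0.03] w 1.0 g 0.0
A spin 0.0374 shift [ 0.4272 -0.3589 -0.0122] rows 3.8
B spin 0.0891 shift [ 0.4191 -0.0534 -0.0122] rows 2.9
C spin -0.0126 shift [ 0.299   0.4279 -0.0122] rows 3.6
D spin 0.0024 shift [ 0.0033  0.0135 -0.0122] rows 0.1
T1 spin 0.0580 shift [ 0.3405  0.8531 -0.0122] rows 6.3
T2 spin 0.0580 shift [ 0.3416  1.1031 -0.0122] rows 8.0
```

Request:
arm_command:
  series: "0 0 0 0.06 0; 0 0 0 0.07 0; 0 0 0 0.05 0; 0 0 0 0 0; 0 0 0 0 0; 0 0 0 0 0; 0 0 0 0 0; 0 0 0 0 0; 0 0 0 0 0; 0 0 0 0 0"

```text
clock: 21.65
position: [0.4672, 0.1683, 0.0836]
ee_rot: [0.998, 0.055, 0.0, 0.0]
ft_force: [0.2, -0.8, 1.0]
grip_width: 0.999
grasp_force: 0.0
```

```bash
python3 plan.py | sed -n '1p;5p'
```

```text
21.65 pos [0.4672 0.1683 0.0836] psi 6.3 F [ 0.2  -0.82  1.  ] M [0.03 0.   0.04] w 0.999 g 0.0
D spin 0.0000 shift [-0.0008  0.0019 -0.1911] rows 0.0
```

Settled on target, so I descend to 0.0296 (0.135), close, and lift.

Request:
arm_command:
  series: "0 0 0.002 0.085 0; 0 0 0 0.05 0; 1 0 0 0 0; 1 0 0 0 0; 1 0 0 0 0; 1 0 0 0 0; 1 0 0 0 0; 1 0 0 -0.03 0; 1 0 0 -0.05 0; 1 0 0 -0.04 0"

```text
clock: 22.9
position: [0.4677, 0.1677, 0.0794]
ee_rot: [0.998, 0.055, 0.001, -0.0]
ft_force: [0.4, -0.4, -1.4]
grip_width: 0.651
grasp_force: 24.8
```

Request:
arm_command:
  series: "1 0 0 -0.04 0; 1 0 0 0 0; 1 0 0 0 0; 1 0 0 0 0; 1 0 0 0 0; 1 0 0 0 0; 1 0 0 0 0; 1 0 0 0 0; 1 0 0 0 0; 1 0 0 0 0"

```text
clock: 24.15
position: [0.4673, 0.1674, 0.0935]
ee_rot: [0.998, 0.055, 0.0, 0.0]
ft_force: [-0.8, -0.7, -1.0]
grip_width: 0.653
grasp_force: 24.9
```

```bash
python3 heft.py; python3 plan.py
```

```text
Fz -1.29 0.27
24.65 pos [0.4673 0.1675 0.0935] psi 6.3 F [-0.42  0.21 -1.1 ] M [ 0.   -0.04  0.02] w 0.653 g 24.9
24.65 pos [0.4673 0.1675 0.0935] psi 6.3 F [-0.42  0.21 -1.1 ] M [ 0.   -0.04  0.02] w 0.653 g 24.9
A spin 0.0350 shift [ 0.4217 -0.3721 -0.1662] rows 3.9
B spin 0.0867 shift [ 0.4115 -0.0655 -0.1662] rows 2.9
C spin -0.0150 shift [ 0.2956  0.414  -0.1662] rows 3.5
D spin 0.0000 shift [-0.0008 -0.0002 -0.1662] rows 0.0
T1 spin 0.0556 shift [ 0.3341  0.8403 -0.1662] rows 6.2
T2 spin 0.0556 shift [ 0.3352  1.0903 -0.1662] rows 7.9
```

D reads 0.13 kg, so it's empty and goes back. Next is A.

Request:
arm_command:
  series: "1 0 0 0.06 0; 1 0 0 0.05 0; 1 0 0 0.03 0; 1 0 0 0.012 0; 1 0 0 0.006 0; 1 0 0 0.002 0; 1 0 0 0 0; 0 0 0 0 0; 0 0 0 0 0; 0 0 0 0 0"

```text
clock: 25.9
position: [0.4674, 0.1675, 0.0296]
ee_rot: [0.998, 0.055, 0.0, 0.0]
ft_force: [0.6, -0.9, -0.5]
grip_width: 1.003
grasp_force: 0.0
```

Request:
arm_command:
  series: "0 0 0 -0.08 0; 0 0 0 -0.12 0; 0 0 0 -0.12 0.035; 0 0.1052 -0.093 0 0; 0 0.1052 -0.093 0 0; 0 0.1052 -0.093 0 0; 0 0.1052 -0.093 0 0; 0 0 0 0.1 0; 0 0 0 0.09 0; 0 0 0 0 0"

```text
clock: 27.15
position: [0.634, 0.3152, 0.0782]
ee_rot: [1.0, 0.0, -0.003, 0.001]
ft_force: [-0.6, -1.1, 0.8]
grip_width: 1.003
grasp_force: 0.0
```

Request:
arm_command:
  series: "0 0 0 0 0; 0 0 0 0 0; 0 0 0 0 0; 0 0 0 0 0; 0 0 0 0 0; 0 0 0 0 0; 0 0 0 0 0; 0 0 0 0 0; 0 0 0 0 0; 0 0 0 0 0"

```text
clock: 28.4
position: [0.6356, 0.3163, 0.0815]
ee_rot: [1.0, 0.0, 0.0, 0.0]
ft_force: [-0.5, -0.9, 0.5]
grip_width: 0.997
grasp_force: 0.0
```

```bash
python3 plan.py | head -2; python3 - <<'E'
from h import *
for n,k in(("side",{}),("top",dict(vb=200,vp=200,sp=100))):
  print(n)
  for b in boxes(viewer.camera(n),**k): print(b[0],b[1].round(4),round(b[2],1))
  if n=="top":
    for b in boxes(viewer.camera(n),z=.054,**k): print("z54",b[0],b[1].round(4),round(b[2],1))
E
```

```text
28.4 pos [0.6356 0.3163 0.0815] psi 0.0 F [-0.49 -0.94  0.49] M [-0.04  0.02  0.  ] w 0.997 g 0.0
A spin 0.0000 shift [ 9.000e-04 -1.000e-04 -1.963e-01] rows 0.0
side
[260. 138.] [0.6353 0.3164] 4.6
[229. 196.] [0.4671 0.1648] 6.5
[311. 213.] [0.61   0.0192] 9.1
[374. 317.] [ 0.5767 -0.2756] -3.7
top
[309. 192.] [0.6094 0.0231] 8.8
[437. 209.] [ 0.5732 -0.2789] -3.8
z54 [309. 192.] [0.607 0.024] 8.8
z54 [437. 209.] [ 0.5713 -0.2744] -3.8
```

Request:
arm_command:
  series: "0 0 0 0.08 0; 0 0 0 0.05 0; 1 0 0 0 0; 1 0 0 0 0; 1 0 0 0 0; 1 0 0 0 0; 1 0 0 0 0; 1 0 0 -0.03 0; 1 0 0 -0.05 0; 1 0 0 -0.04 0"

```text
clock: 29.8
position: [0.6361, 0.3165, 0.0796]
ee_rot: [1.0, -0.0, 0.001, -0.0]
ft_force: [0.2, -0.0, -3.4]
grip_width: 0.652
grasp_force: 25.6
```

Request:
arm_command:
  series: "1 0 0 -0.04 0; 1 0 0 0 0; 1 0 0 0 0; 1 0 0 0 0; 1 0 0 0 0; 1 0 0 0 0; 1 0 0 0 0; 1 0 0 0 0; 1 0 0 0 0; 1 0 0 0 0"

```text
clock: 31.05
position: [0.6356, 0.3163, 0.0935]
ee_rot: [1.0, 0.0, 0.0, 0.0]
ft_force: [0.6, 0.0, -4.7]
grip_width: 0.648
grasp_force: 25.7
```

```bash
python3 heft.py; python3 plan.py
```

```text
Fz -4.36 0.49
31.55 pos [0.6356 0.3163 0.0935] psi -0.0 F [ 0.06  0.41 -4.85] M [-0.03 -0.02 -0.01] w 0.654 g 25.7
31.55 pos [0.6356 0.3163 0.0935] psi -0.0 F [ 0.06  0.41 -4.85] M [-0.03 -0.02 -0.01] w 0.654 g 25.7
A spin -0.0000 shift [ 9.000e-04 -1.000e-04 -1.662e-01] rows 0.0
B spin 0.0517 shift [ 0.0564  0.3696 -0.1662] rows 2.6
C spin -0.0500 shift [-0.1782  0.7156 -0.1662] rows 5.1
D spin -0.0350 shift [-0.4599  0.3234 -0.1662] rows 3.9
T1 spin 0.0205 shift [-0.0618  1.2387 -0.1662] rows 8.6
T2 spin 0.0205 shift [-0.0607  1.4887 -0.1662] rows 10.3
```

A reads 0.44 kg, so it's full and goes to the near slot.

Request:
arm_command:
  series: "1 0 0 -0.085 0.0205; 1 0 0 -0.081 0; 1 -0.0062 0.1239 0 0; 1 -0.0062 0.1239 0 0; 1 -0.0062 0.1239 0 0; 1 -0.0062 0.1239 0 0; 1 -0.0062 0.1239 0 0; 1 -0.0062 0.1239 0 0; 1 -0.0062 0.1239 0 0; 1 -0.0062 0.1239 0 0"

```text
clock: 32.8
position: [0.59, -0.0797, 0.1603]
ee_rot: [0.999, -0.032, 0.0, 0.0]
ft_force: [1.3, 0.2, -3.5]
grip_width: 0.653
grasp_force: 28.2
```

Request:
arm_command:
  series: "1 -0.0062 0.1239 0 0; 1 -0.006 0.1236 0 0; 1 0 0 0 0; 1 0 0 0 0; 1 0 0 0.08 0; 1 0 0 0.08 0; 1 0 0 0.04 0; 1 0 0 0 0; 1 0 0 0 0; 1 0 0 0 0"

```text
clock: 34.05
position: [0.5799, -0.1767, 0.0813]
ee_rot: [0.999, -0.032, 0.001, 0.0]
ft_force: [0.4, 0.5, -4.2]
grip_width: 0.648
grasp_force: 29.3
```

```bash
python3 plan.py | sed -n '1p;6p'
```

```text
34.05 pos [ 0.5799 -0.1767  0.0813] psi -3.69 F [ 0.41  0.48 -4.18] M [-0.01  0.04  0.  ] w 0.648 g 29.3
T1 spin 0.0001 shift [-0.0022 -0.     -0.1969] rows 0.0
```

Request:
arm_command:
  series: "1 -0.002 0 0.04 0; 1 0 0 0.035 0; 1 0 0 0.02 0; 1 0 0 0.005 0; 1 0 0 0 0; 1 0 0 0.002 0; 1 0 0 0 0; 1 0 0 0.002 0; 1 0 0 0 0; 1 0 0 0 0"

```text
clock: 35.3
position: [0.5782, -0.1765, 0.0399]
ee_rot: [0.999, -0.032, -0.0, 0.0]
ft_force: [-12.0, 1.6, 18.7]
grip_width: 0.65
grasp_force: 32.4
```

Request:
arm_command:
  series: "1 0 0 -0.003 0; 1 0 0 0 0; 0.18 0 0 0 0; 0.18 0 0 0 0; 0.18 0 0 0 0; 0.18 0 0 0 0; 0.18 0 0 -0.02 0; 0.18 0 0 -0.08 0; 0.18 0 0 -0.12 0; 0.18 0 0 -0.12 0"

```text
clock: 36.55
position: [0.5782, -0.1764, 0.1775]
ee_rot: [0.999, -0.032, 0.0, -0.0]
ft_force: [0.7, -0.9, 0.4]
grip_width: 0.82
grasp_force: 0.0
```

Request:
arm_command:
  series: "0 0 0 -0.06 0; 0 0 0 -0.06 0; 0 -0.12 0 0 0; 0 -0.12 0 0 0; 0 -0.12 0 0 0; 0 0 0 0 0; 0 0 0 0 0; 0 0 0 0 0; 0 0 0 0 0; 0 0 0 0 0"

```text
clock: 37.8
position: [0.4349, -0.1671, 0.2234]
ee_rot: [0.999, -0.032, -0.0, -0.0]
ft_force: [-0.4, -0.4, 0.2]
grip_width: 1.003
grasp_force: 0.0
```

```bash
python3 - <<'E'
from h import *
s=viewer.camera("side");t=viewer.camera("top")
for c,k in((s,{}),(t,dict(vb=200,vp=200,sp=100))):
  for b in boxes(c,**k): print(b[0],b[1].round(4),round(b[2],1))
cv2.imwrite("pics/end.png",cv2.resize(np.hstack([s["pixels"],t["pixels"]])[:,:,::-1],(800,300)))
E
```

```text
[229. 196.] [0.4672 0.1648] 6.5
[349. 279.] [ 0.5834 -0.1748] -3.9
[374. 317.] [ 0.5767 -0.2755] -3.7
[309. 192.] [0.6094 0.0232] 9.0
[394. 205.] [ 0.5802 -0.1783] -3.7
[437. 209.] [ 0.5733 -0.279 ] -3.7
[245. 251.] [0.4668 0.1691] 6.2
```

View pics/end.png

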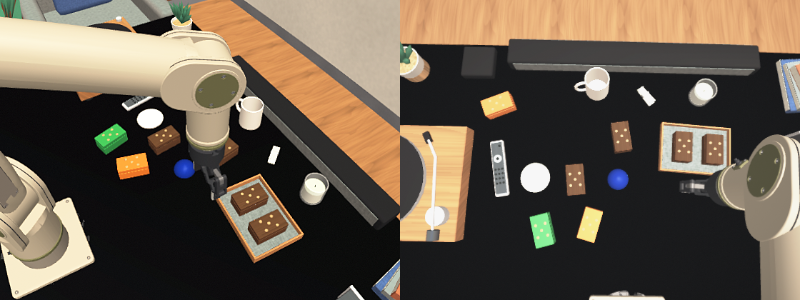

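Both full boxes lie flat and side by side in the tray. The empties are back within 1.5 mm of their spots, nothing else has moved, and the gripper is clear.

```bash
python3 -c "
from workcell import manip
print(manip.hand_in())"
```

```text
the job is handed in; nothing more can be done
None
```

The job is handed in: the two full boxes (about 0.40 and 0.44 kg) lie flat and side by side in the tray, and the two empties are back on their spots within 1.5 mm, but the pad force on the 0.40 kg box briefly read 41.8 N, over its stated 40 N grip, as I set it down.

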